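# Ready the sleeve date coder for the day's lunch packs

## Task

Get the date coder on the counter ready for today's lunch-pack sleeves: roll its three number wheels so that the day code on top, read from the coder's front, is 2 7 4, each digit clicked in at the red marks, and push the fresh blue-topped ink cassette down into the empty bay behind the wheels until it snaps in and sits fully home. Let go of everything, and leave the spent grey-topped cassette and the other things on the counter where they are.

Things in the scene. Friction and masses are not known exactly. Their poses are not given: they have to be found in the camera images.
- coder: benchtop sleeve date coder, fixed: cream head 162 x 150 mm, flat cover 115 mm up, on a grey plinth; grey drive housing on its left, in-feed table with sleeves reaching 200 mm in front (-x). Origin on the counter under the head; x from its front (robot's side) to its back, y to its left, z up. Three number wheels in a row along y stand 16 mm through the cover at x = -45 mm; the ink bay is at x = +35 mm.
- hund_wheel (a joint): angle (rad) of the left (hundreds, at y = +34 mm) wheel, endless. Digit d is on top at d * 0.6283 (plus whole turns of 6.2832); grows as the top of the rim rolls towards the coder's front (-x). A sprung click detent at each of the 10 digits holds it and pulls it to the nearest when let go; 1 to 2 N along the rim moves it on, 18.8 mm of rim per digit. To be set to 2.
- tens_wheel (a joint): angle (rad) of the middle (tens) wheel, endless. Digit d is on top at d * 0.6283 (plus whole turns of 6.2832); grows as the top of the rim rolls towards the coder's front (-x). A sprung click detent at each of the 10 digits holds it and pulls it to the nearest when let go; 1 to 2 N along the rim moves it on, 18.8 mm of rim per digit. To be set to 7.
- unit_wheel (a joint): angle (rad) of the right (units, at y = -34 mm) wheel, endless. Digit d is on top at d * 0.6283 (plus whole turns of 6.2832); grows as the top of the rim rolls towards the coder's front (-x). A sprung click detent at each of the 10 digits holds it and pulls it to the nearest when let go; 1 to 2 N along the rim moves it on, 18.8 mm of rim per digit. To be set to 4.
- hund_top (a point): fixed point at the top of the left (hundreds) wheel, 131 mm up, coder axes. Wheel: 60 mm diameter, 20 mm wide white rim with rubber edges, black digits 0-9 upright as seen from the front; gaps of 14 mm between wheels. The digit on top, in line with the red marks on the cover, is the one set. Press here (some 4 to 15 N) with a fingertip and drag along the coder's x to roll it by friction.
- tens_top (a point): the same for the middle (tens) wheel
- unit_top (a point): the same for the right (units) wheel
- hund_digit_2 (a point): point on the rim of the left wheel at the middle of its digit 2; it turns with the wheel and meets hund_top when 2 is set
- tens_digit_7 (a point): point on the rim of the middle wheel at the middle of its digit 7; meets tens_top when 7 is set
- unit_digit_4 (a point): point on the rim of the right wheel at the middle of its digit 4; meets unit_top when 4 is set
- bay_mouth (a point): fixed point, middle of the ink bay's mouth, level with the cover (115 mm up), coder axes. The bay is an open pocket 34 mm (coder x) by 87 mm between its guide ribs (coder y), 26 mm deep, with a sprung steel clip standing at each end, tabs 15 mm above the cover.
- ink_center (a point): centre of the fresh ink cassette: upright black block with a blue top, 30 mm thick (its x), 84 mm long (its y), 68 mm tall (z up), 0.10 to 0.21 kg; point 34 mm above its underside. Stands loose on the counter. A bead on each end, 14 mm up, must pass the bay's clips; the foot is slightly narrower. Either way round fits. Hold it by the top half, across the 30 mm.
- bay_seat (a point): fixed point in the bay where the cassette's centre lies once fully home (123 mm above the counter), coder axes; the cassette's long side lies along the coder's y, its upper 42 mm stands out of the cover. It first stops on the clips about 9 mm above this; pushing it past them takes some 10 to 16 N downward, then the force drops and the clips hold it down.
- spent_center (a point): centre of the spent cassette, the same shape with a grey top; not to be used, leave it
- lunch_tray: black open lunch tray with four compartments, 160 x 210 x 36 mm; bystander, origin under its centre
- bowl: steel mixing bowl, 230 mm wide, 90 mm tall; bystander, origin under its centre
- spray: white spray bottle with a green head, 74 mm wide, 218 mm tall; bystander, origin under its centre
- tape: roll of yellow tape lying flat, 90 mm wide, 24 mm tall; bystander, origin under its centre
- jar: closed clear jar with a white lid, 68 mm wide, 90 mm tall; bystander, origin under its centre

How it is judged (in metres and radians):
At the end, for the whole second after the job is handed in: Top digits read 2 7 4, each within 5 mm of the top point and at rest; the blue-topped cassette is home in the bay: centre within 2 mm in height and 4 mm each way of bay_seat, upright within 2 and in line within 7 degrees; every other thing within 40 mm of where it stood (distance between hund_digit_2 and hund_top below 0.005 m and distance between tens_digit_7 and tens_top below 0.005 m and distance between unit_digit_4 and unit_top below 0.005 m and velocity of joint hund_wheel between -0.2 and 0.2 rad/s and velocity of joint tens_wheel between -0.2 and 0.2 rad/s and velocity of joint unit_wheel between -0.2 and 0.2 rad/s and x of ink_center in the frame of bay_seat between -0.004 and 0.004 m and y of ink_center in the frame of bay_seat between -0.004 and 0.004 m and z of ink_center in the frame of bay_seat between -0.002 and 0.002 m and angle between ink_center's own z axis and vertical below 0.035 rad and angle between the y axis of ink_center and the y axis of coder, either way round below 0.12 rad and distance of each of spent_center, lunch_tray, bowl, spray, tape, jar from where it was at the start of the episode below 0.04 m); the robot touches nothing.
It fails at once if one of the other things on the counter was pushed away or carried off (more than 40 mm) (distance of any of spent_center, lunch_tray, bowl, spray, tape, jar from where it was at the start of the episode above 0.04 m).
It also fails if it takes over 69 s, if anything falls off the work surface, if the arm or the gripper's body presses on something with over 40 N, if the wrist force passes 120 N, or if a joint passes its speed limit or range.

## Robot

A 6-joint arm with a two-finger parallel gripper is mounted at the origin on the work surface. World frame = base frame: x ahead of the robot, y to its left, z up, the work surface at z = 0. Lengths are in mm, angles in rad, forces in N, time in s.
With the tool pointing down it reaches from about 350 to 975 mm from the base axis. Payload 7.1 kg.
Tool frame: the origin (TCP) lies on the mounting face of the last link; the fingertips stand 182 mm ahead of it and the grasp point (between the pads) lies 163 mm ahead of it (ctrl.finger_overhang is the distance from the TCP to the fingertips, in mm); z points along the fingers, y is the direction in which the jaws open and shut (so a half turn about z gives the same grasp; the last joint's range is limited). The gripper opens to 88 mm and grips with 3 to 60 N. Pads are 20 mm wide; open, the fingers measure 115 mm over their backs; the gripper's body (75 mm by 178 mm) begins 61 mm behind the grasp point.
Start: joints at [1.082, 0.423, 1.63, -0, 1.089, -0.019], TCP at [282.911, 557.286, 404.675] pointing down, gripper open.
Joint ranges: [-3, 3], [-0.9, 2.11], [0.09, 2.58], [-1.31, 4.45], [0.11, 2.69], [-2.54, 2.54]. Speed limits (rad/s): [2.39, 2.39, 3.01, 3.14, 3.14, 3.14].

## Interface

Orientations are given as a rotation vector (axis times angle).
In Python, from workcell import ctrl, viewer, recognise gives the robot as it stands.
- The arm moves only by the shell command python3 -m handwheel 'ROWS'. ROWS is JSON, a list of rows, each an object of numbers: "gripper": the closure, from 0 (fully open) to 1 (shut); "tx", "ty", "tz": the shift along the tool's x, y, z in m; "rx", "ry", "rz": the turn, a rotation vector about the tool's x, y, z in degrees. In form: [{"gripper": .., "tx": .., "ty": .., "tz": .., "rx": .., "ry": .., "rz": ..}, ...]. A call has 1 to 8 rows; each row shifts and turns the commanded pose from where the row before left it, along the tool's axes as they then stand; what a row does not reach is not made up. A row lasts 1/8 s, in which the tool goes at most 62.5 mm and 10.7 degrees, less where a joint would pass 70% of its speed; a pose out of reach is approached as far as the arm can. A call with a gripper value outside its range is refused whole. The fingers move at their own pace and stop on an object; the grip force is fixed at half the most. Time passes only in rows, so rows that do not move let the fingers close. It gives the time, the measured TCP pose, the force and the opening at its end, in the units of the state.
- ctrl.get_obs(): the state, without advancing time (a new reading comes with each control period).
- viewer.get_image(name): name is "side" or "top" or "wrist"; returns a dict with "image" (420x560x3 uint8, red, green, blue), "range_z" (420x560 float32, mm along the optical axis (not along the pixel's ray), 0 where there is no reading), "vfov" (degrees; the focal length in pixels is half the picture's height over the tangent of half this angle, whatever the lens; pixels are square), "cx", "cy" (the principal point, pixels), "extrinsics" (4x4, takes a point from world to camera coordinates); the wrist camera has in their place "T_tool_cam" (4x4, takes a point from camera to tool coordinates, whose origin is the TCP and whose axes are the flange's). Camera axes: x right, y up, looking along -z (the intrinsics and any distortion apply to the point x, -y, -z); pixel columns grow to the right and rows downward; lengths in mm; the calibration is good to about 2 mm. A picture is of the moment at which its call begins: read the wrist's pose just before it.
- ctrl.close_job(): hands the job in, once; it reports no verdict.
Trained networks look in a picture, given as the dict that the camera call returned (one of the last four; its "shot" number tells which), for a name from the list of things; names that differ only in an ending like _2 or _b are one class to them, and where a whole thing is asked for, a point or a joint stands for the part that bears it (a point fixed in the world has none). Each returns a list of dicts, best first, with "p" (0 to 1); they miss things now and then, are a little off and sometimes report something else, mostly with a low value. They report only what shows in the picture. A call takes as long as a camera call.
- recognise(picture, name): "xy" ([column, row] as shares, 0 to 1, of the picture: columns of its width, rows of its height, amid what is visible of it).
The state is a dict: "t": time; "qpos": joint angles; "qvel": joint speeds; "joint_torque": joint torques, N m; "ee_pos": TCP position; "orientation": TCP orientation; "ft_force": force on the tool from outside, world axes, zero at the start; "moment": the same for the moment, N m; "width": finger opening in mm.
Only numpy, scipy, OpenCV 4.12 (cv2) and the standard library are available. Lean on these libraries where they do the work, as an engineer would, in place of code of your own. Each camera call takes 0.05 s, during which the arm holds its last target.

## Working session

There is one attempt and no reset: what is moved stays moved. The work goes in short steps, Python scripts to look and compute and a shell command to move; the robot and the scene stay as the last step left them, time stands still between calls to the robot, and variables do not carry over. Pictures are saved under pics/ and viewed, and the job is handed in when it is done.

```bash
mkdir -p pics; ls; cat > h.py <<'E'
import numpy as np, cv2
from workcell import ctrl, viewer, recognise
from scipy.spatial.transform import Rotation as R
def tool():
    o=ctrl.get_obs(); T=np.eye(4); T[:3,:3]=R.from_rotvec(o['orientation']).as_matrix(); T[:3,3]=o['ee_pos']; return T,o
def shot(name,fn=None):
    T,o=tool(); p=viewer.get_image(name)
    p['c2w']=T@p['T_tool_cam'] if name=='wrist' else np.linalg.inv(p['extrinsics'])
    if fn: cv2.imwrite('pics/'+fn,p['image'][:,:,::-1])
    return p
def world(p,u,v,z=None,wz=None):
    f=210/np.tan(np.radians(p['vfov'])/2)
    d=np.array([(u-p['cx'])/f,-(v-p['cy'])/f,-1.])
    if wz is not None:
        dw=p['c2w'][:3,:3]@d; o=p['c2w'][:3,3]; return o+dw*(wz-o[2])/dw[2]
    if z is None:
        z=p['range_z'][int(round(v)),int(round(u))]
    return (p['c2w']@np.r_[d*z,1])[:3]
E
python3 - <<'E'
from h import *
T,o=tool(); print({k:np.round(v,3) for k,v in o.items()})
for n in ['top','side','wrist']:
    p=shot(n,n+'0.png'); print(n,p.keys() , p['vfov'],p['cx'],p['cy'])
    for t in ['coder','ink_center','spent_center','hund_wheel','tens_wheel','unit_wheel','hund_digit_2','tens_digit_7','unit_digit_4','lunch_tray','bowl','spray','tape','jar']:
        for r in recognise(p,t)[:2]:
            u,v=r['xy'][0]*560,r['xy'][1]*420
            print(t,round(r['p'],2),round(u),round(v),np.round(world(p,min(u,559),min(v,419))))
E
```

```text
pics
{'t': np.float64(0.0), 'qpos': array([ 1.082,  0.424,  1.631, -0.   ,  1.089, -0.019]), 'qvel': array([-0.   ,  0.002,  0.   , -0.   , -0.   , -0.001]), 'joint_torque': array([-2.0000e-03, -5.4461e+01, -2.7367e+01,  6.4000e-02,  2.3000e-02,
       -0.0000e+00]), 'ee_pos': array([282.787, 557.049, 403.887]), 'orientation': array([-7.310e-01, -3.055e+00,  2.000e-03]), 'ft_force': array([0.687, 0.369, 0.678]), 'moment': array([-0.005,  0.01 , -0.055]), 'width': np.float64(87.726)}
top dict_keys(['image', 'range_z', 'vfov', 'cx', 'cy', 'extrinsics', 'shot', 'c2w']) 46.86016491218197 277.37609909263927 215.87558580120503
coder 0.86 255 235 [512.  91. 132.]
ink_center 0.82 398 250 [ 467. -312.   70.]
ink_center 0.22 381 286 [ 364. -276.   -0.]
spent_center 0.79 337 260 [ 443. -138.   73.]
hund_wheel 0.57 249 240 [500. 108. 131.]
unit_wheel 0.6 270 231 [523.  51. 135.]
hund_digit_2 0.59 254 233 [519.  94. 128.]
tens_digit_7 0.35 249 240 [501. 110. 131.]
unit_digit_4 0.69 272 234 [515.  45. 134.]
unit_digit_4 0.29 258 236 [512.  84. 132.]
lunch_tray 0.65 351 168 [ 716. -194.   35.]
bowl
[... 339 characters left out ...]
34 359 [ 464. -342.   68.]
spent_center 0.82 276 304 [ 420. -177.   68.]
hund_digit_2 0.54 268 228 [486.  14. 113.]
hund_digit_2 0.52 256 206 [491. 104. 120.]
tens_digit_7 0.45 265 208 [507.  77. 128.]
tens_digit_7 0.2 262 232 [477.  35.  87.]
unit_digit_4 0.71 275 214 [517.  42. 130.]
unit_digit_4 0.21 270 336 [ 394. -204.    6.]
lunch_tray 0.62 392 287 [ 724. -202.    5.]
bowl 0.79 249 154 [642. 542.  20.]
spray 0.81 201 161 [423. 374. 130.]
tape 0.8 271 337 [ 396. -204.    1.]
jar 0.78 432 346 [ 644. -405.   80.]
wrist dict_keys(['image', 'range_z', 'vfov', 'cx', 'cy', 'T_tool_cam', 'shot', 'c2w']) 59.037203777425326 285.4998368914574 206.70469105624323
spray 0.87 192 393 [395. 411. 117.]
```

View pics/top0.png

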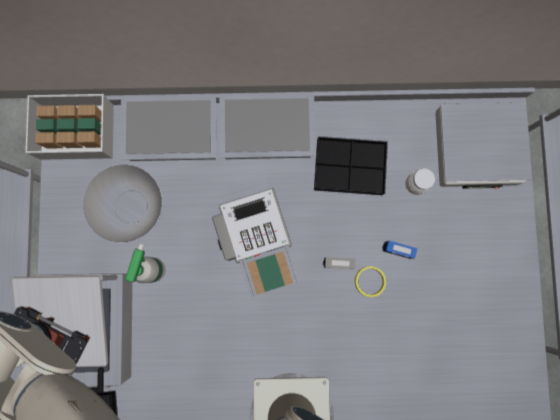

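View pics/side0.png

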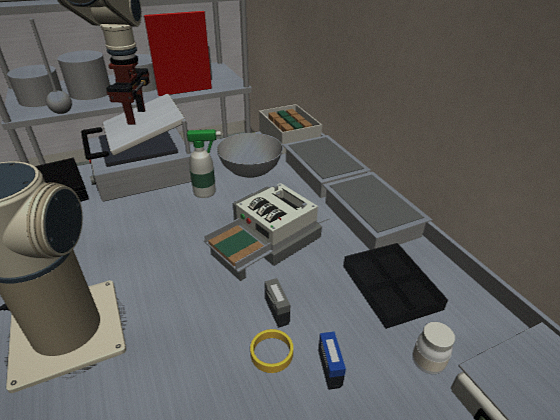

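View pics/wrist0.png

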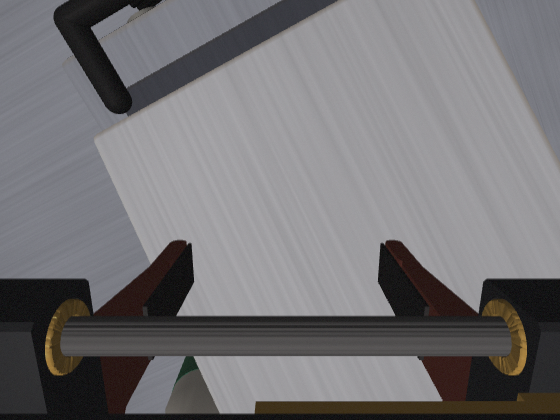

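```bash
python3 - <<'E'
from h import *
T,o=tool(); print(np.round(T,3)); p=shot('wrist'); print(np.round(p['T_tool_cam'],3)); print(o['t'])
p=shot('top'); im=cv2.resize(p['image'][180:310,200:430],None,fx=3.4,fy=3.4,interpolation=cv2.INTER_CUBIC); cv2.imwrite('pics/topc.png',im[:,:,::-1])
# cover points: fit yaw using depth heights ~115
H,W=p['range_z'].shape
pts=np.array([[*world(p,u,v)] for v in range(180,300) for u in range(205,300)])
c=pts[(pts[:,2]>108)&(pts[:,2]<120)]
r=cv2.minAreaRect(c[:,:2].astype(np.float32)); print('cover',len(c),r)
for (a,b,n) in [(385,420,'ink'),(322,358,'spent')]:
    q=np.array([[*world(p,u,v)] for v in range(235,275) for u in range(a,b)]); q=q[(q[:,2]>58)&(q[:,2]<80)]
    print(n,len(q),cv2.minAreaRect(q[:,:2].astype(np.float32)),q.mean(0))
E
```

```text
[[-8.92000e-01  4.53000e-01 -0.00000e+00  2.82895e+02]
 [ 4.53000e-01  8.92000e-01 -0.00000e+00  5.57263e+02]
 [ 0.00000e+00 -0.00000e+00 -1.00000e+00  4.04672e+02]
 [ 0.00000e+00  0.00000e+00  0.00000e+00  1.00000e+00]]
[[ 1.0000e-03  9.6600e-01  2.5800e-01  7.0943e+01]
 [ 1.0000e+00 -1.0000e-03 -1.0000e-03 -3.4200e-01]
 [-0.0000e+00  2.5800e-01 -9.6600e-01  2.1223e+01]
 [ 0.0000e+00  0.0000e+00  0.0000e+00  1.0000e+00]]
2.25
cover 2088 ((544.5316772460938, 93.94894409179688), (164.0857696533203, 150.0077362060547), 16.6956729888916)
ink 334 ((470.83209228515625, -323.3936767578125), (85.0439682006836, 31.943424224853516), 72.85639953613281) [ 470.53260728 -322.67556263   68.68565662]
spent 327 ((435.3111267089844, -146.4884796142578), (84.38025665283203, 31.521102905273438), 84.70553588867188) [ 435.05350804 -146.1696695    68.87854837]
```

View pics/topc.png

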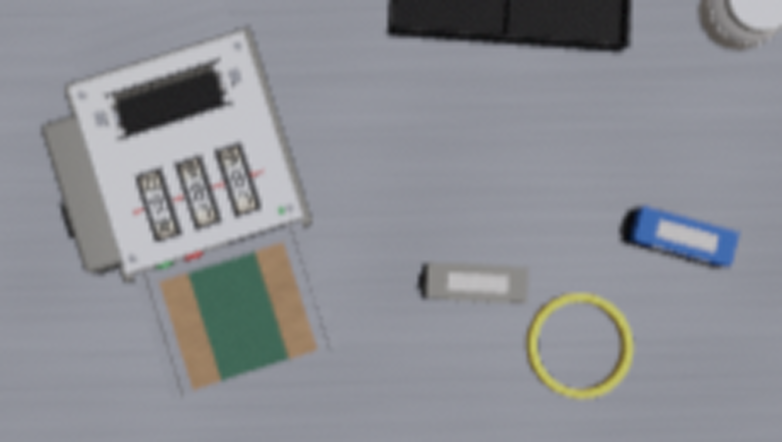

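```bash
python3 -m handwheel '[{"tz":-0.06},{"tz":-0.04,"tx":-0.02,"ty":-0.016},{"tx":-0.046,"ty":-0.038},{"tx":-0.046,"ty":-0.038},{"tx":-0.046,"ty":-0.038},{"tx":-0.046,"ty":-0.038},{"tx":-0.046,"ty":-0.038},{"tx":-0.046,"ty":-0.038}]'; python3 -m handwheel '[{"tx":-0.046,"ty":-0.038},{"tx":-0.046,"ty":-0.038},{"tx":-0.046,"ty":-0.038,"tz":0.02},{"tx":-0.017,"ty":-0.011,"tz":0.04,"rz":8},{"rz":10,"tz":0.04},{"rz":10},{"rz":10},{"rz":8.4}]'
python3 - <<'E'
from h import *
T,o=tool(); print(np.round(T,3),o['t'])
p=shot('wrist','w1.png'); np.savez('w1.npz',rz=p['range_z'],c2w=p['c2w'],im=p['image'],vfov=p['vfov'],cx=p['cx'],cy=p['cy'])
E
```

```text
[[-8.92000e-01  4.53000e-01  0.00000e+00  2.82908e+02]
 [ 4.53000e-01  8.92000e-01 -0.00000e+00  5.57299e+02]
 [-0.00000e+00 -0.00000e+00 -1.00000e+00  4.04650e+02]
 [ 0.00000e+00  0.00000e+00  0.00000e+00  1.00000e+00]] 2.35$[0]: bad value
$[0]: bad value
```

View pics/w1.png

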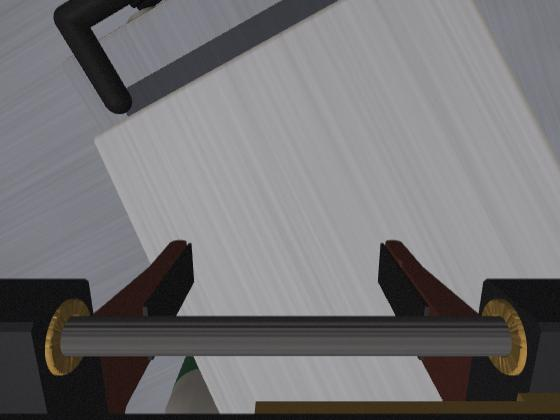

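```bash
python3 -m handwheel '[{"gripper":1,"tx":0,"ty":0,"tz":-0.06,"rx":0,"ry":0,"rz":0},{"gripper":1,"tx":-0.02,"ty":-0.016,"tz":-0.04,"rx":0,"ry":0,"rz":0},{"gripper":1,"tx":-0.046,"ty":-0.038,"tz":0,"rx":0,"ry":0,"rz":0},{"gripper":1,"tx":-0.046,"ty":-0.038,"tz":0,"rx":0,"ry":0,"rz":0},{"gripper":1,"tx":-0.046,"ty":-0.038,"tz":0,"rx":0,"ry":0,"rz":0},{"gripper":1,"tx":-0.046,"ty":-0.038,"tz":0,"rx":0,"ry":0,"rz":0},{"gripper":1,"tx":-0.046,"ty":-0.038,"tz":0,"rx":0,"ry":0,"rz":0},{"gripper":1,"tx":-0.046,"ty":-0.038,"tz":0,"rx":0,"ry":0,"rz":0}]'
```

```text
t: 3.4
ee_pos: [436.8, 203.9, 505.0]
orientation: [0.731, 3.055, 0.001]
ft_force: [0.6, -0.2, -0.1]
width: 10.9
```

```bash
python3 -m handwheel '[{"gripper":1,"tx":-0.046,"ty":-0.038,"tz":0,"rx":0,"ry":0,"rz":0},{"gripper":1,"tx":-0.046,"ty":-0.038,"tz":0,"rx":0,"ry":0,"rz":0},{"gripper":1,"tx":-0.046,"ty":-0.038,"tz":0.01,"rx":0,"ry":0,"rz":0},{"gripper":1,"tx":-0.016,"ty":-0.01,"tz":0.03,"rx":0,"ry":0,"rz":9},{"gripper":1,"tx":0,"ty":0,"tz":0.06,"rx":0,"ry":0,"rz":10},{"gripper":1,"tx":0,"ty":0,"tz":0,"rx":0,"ry":0,"rz":10},{"gripper":1,"tx":0,"ty":0,"tz":0,"rx":0,"ry":0,"rz":10},{"gripper":1,"tx":0,"ty":0,"tz":0,"rx":0,"ry":0,"rz":7.4}]'
python3 - <<'E'
from h import *
T,o=tool(); print(np.round(T,3),o['t'])
p=shot('wrist','w1.png'); np.savez('w1.npz',range_z=p['range_z'],c2w=p['c2w'],image=p['image'],vfov=p['vfov'],cx=p['cx'],cy=p['cy'])
E
```

```text
t: 4.4
ee_pos: [517.6, 25.4, 404.5]
orientation: [-1.882, -2.515, 0.0]
ft_force: [-0.1, -0.4, 0.1]
width: 0.3
[[-2.82000e-01  9.59000e-01 -0.00000e+00  5.17606e+02]
 [ 9.59000e-01  2.82000e-01  0.00000e+00  2.53690e+01]
 [ 0.00000e+00 -0.00000e+00 -1.00000e+00  4.04511e+02]
 [ 0.00000e+00  0.00000e+00  0.00000e+00  1.00000e+00]] 4.4
```

View pics/w1.png

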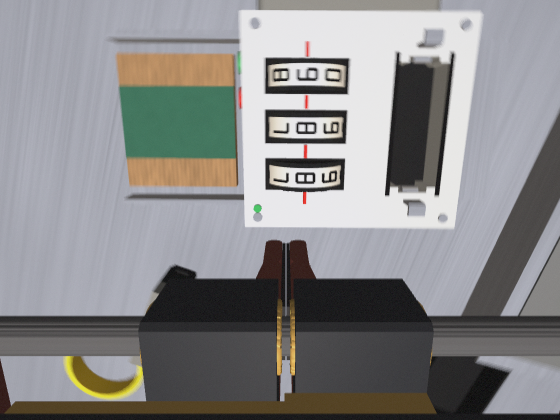

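```bash
cat > fit.py <<'E'
from h import *
def load(f): return dict(np.load(f))
if __name__=='__main__':
    p=load('w1.npz'); im=p['image']
    c=np.rot90(im[45:205,250:360],1)
    cv2.imwrite('pics/w1c.png',cv2.resize(c,None,fx=5,fy=5,interpolation=cv2.INTER_CUBIC)[:,:,::-1])
    P=np.array([world(p,u,v) for v in range(0,235) for u in range(225,490)])
    c=P[(P[:,2]>110)&(P[:,2]<120)]
    print(c[:,2].mean(), cv2.minAreaRect(c[:,:2].astype(np.float32)))
    # red marks
    hsv=cv2.cvtColor(im,cv2.COLOR_RGB2HSV); m=((hsv[...,0]<8)|(hsv[...,0]>172))&(hsv[...,1]>150)&(hsv[...,2]>100)
    m[:,:290]=0;m[:,320:]=0;m[210:]=0
    n,l,s,cc=cv2.connectedComponentsWithStats(m.astype(np.uint8))
    for i in range(1,n):
        if s[i,4]>5: print(s[i],cc[i],np.round(world(p,*cc[i],wz=115),1))
E
python3 fit.py
```

```text
113.8763171806071 ((547.4070434570312, 94.7046127319336), (160.73666381835938, 150.60140991210938), 16.669580459594727)
[307  47   1   9   9] [307.  51.] [500.5 132.3 115. ]
[306  96   1  12  12] [306.  101.5] [509.6 100.9 115. ]
[304 145   3  13  36] [305.02777778 151.16666667] [519.2  67.9 115. ]
[303 192   3  12  36] [304.  197.5] [528.6  34.9 115. ]
```

View pics/w1c.png

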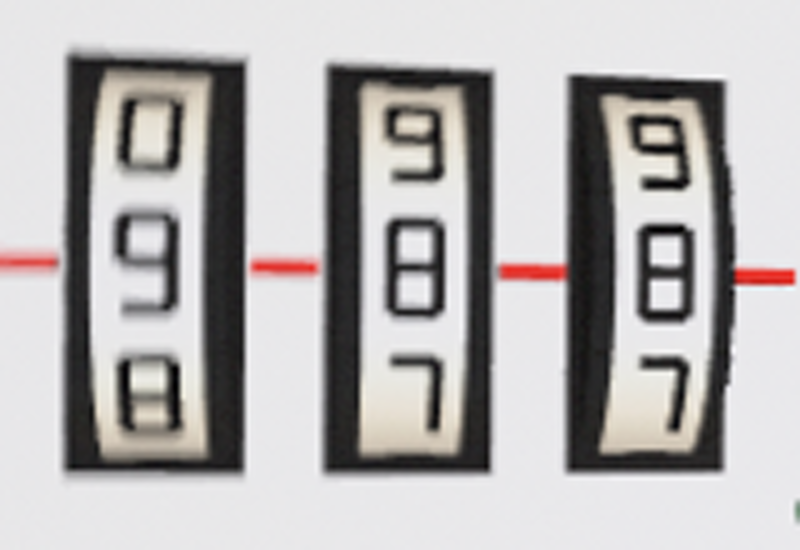

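```bash
python3 -c "
from workcell import ctrl; print(ctrl.finger_overhang)"
python3 -m handwheel '[{"gripper":1,"tx":0.023,"ty":-0.005,"tz":0.04,"rx":0,"ry":0,"rz":0},{"gripper":1,"tx":0,"ty":0,"tz":0.04,"rx":0,"ry":0,"rz":0},{"gripper":1,"tx":0,"ty":0,"tz":0.008,"rx":0,"ry":0,"rz":0},{"gripper":1,"tx":0,"ty":0,"tz":0,"rx":0,"ry":0,"rz":0}]'; python3 -m handwheel '[{"gripper":1,"tx":0,"ty":0,"tz":0.002,"rx":0,"ry":0,"rz":0},{"gripper":1,"tx":0,"ty":0,"tz":0.002,"rx":0,"ry":0,"rz":0}]'
```

```text
182.0
t: 4.95
ee_pos: [506.6, 46.0, 317.0]
orientation: [-1.875, -2.521, 0.0]
ft_force: [0.4, -0.3, 0.1]
width: 0.6
t: 5.2
ee_pos: [506.7, 45.9, 313.7]
orientation: [1.875, 2.519, 0.002]
ft_force: [-0.2, 0.2, 0.2]
width: 0.9
```

```bash
python3 -m handwheel '[{"gripper":1,"tx":0,"ty":0,"tz":0.001,"rx":0,"ry":0,"rz":0}]';python3 - <<'E'
from h import *
p=shot('wrist','w2.png')
p=shot('side','s2.png')
E
```

```text
t: 5.32
ee_pos: [506.3, 46.0, 312.2]
orientation: [1.875, 2.52, 0.001]
ft_force: [0.2, -0.1, -0.9]
width: 0.4
```

View pics/w2.png

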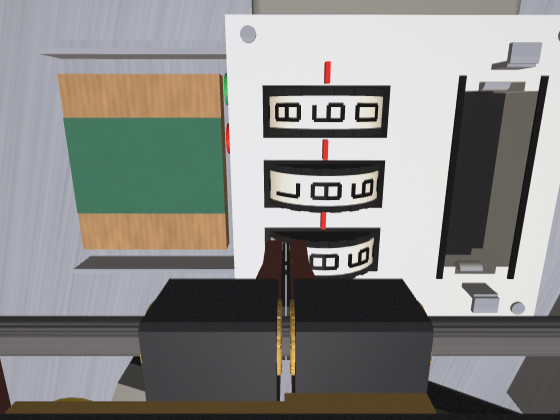

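```bash
python3 -m handwheel '[{"gripper":1,"tx":0,"ty":0,"tz":0.001,"rx":0,"ry":0,"rz":0},{"gripper":1,"tx":0,"ty":0,"tz":0,"rx":0,"ry":0,"rz":0}]'; python3 -m handwheel '[{"gripper":1,"tx":0,"ty":0,"tz":0.001,"rx":0,"ry":0,"rz":0},{"gripper":1,"tx":0,"ty":0,"tz":0,"rx":0,"ry":0,"rz":0}]'
```

```text
t: 5.68
ee_pos: [506.2, 46.0, 310.6]
orientation: [-1.876, -2.52, 0.0]
ft_force: [-0.0, -1.0, 0.6]
width: 0.4
t: 5.92
ee_pos: [506.2, 46.0, 310.2]
orientation: [-1.876, -2.52, 0.0]
ft_force: [-2.9, -0.9, 7.6]
width: 0.2
```

```bash
python3 -m handwheel '[{"gripper":1,"tx":0,"ty":0.0048,"tz":-0.0015,"rx":0,"ry":0,"rz":0},{"gripper":1,"tx":0,"ty":0.005,"tz":-0.0007,"rx":0,"ry":0,"rz":0},{"gripper":1,"tx":0,"ty":0.005,"tz":-0.0001,"rx":0,"ry":0,"rz":0}]'
```

```text
t: 6.3
ee_pos: [521.0, 50.4, 313.1]
orientation: [1.875, 2.519, 0.002]
ft_force: [-0.6, 0.8, 9.8]
width: 0.5
```

```bash
python3 -m handwheel '[{"gripper":1,"tx":0,"ty":0.005,"tz":0,"rx":0,"ry":0,"rz":0},{"gripper":1,"tx":0,"ty":0.005,"tz":0,"rx":0,"ry":0,"rz":0},{"gripper":1,"tx":0,"ty":0.005,"tz":0.0003,"rx":0,"ry":0,"rz":0}]'; python3 -m handwheel '[{"gripper":1,"tx":0,"ty":0.004,"tz":0.0008,"rx":0,"ry":0,"rz":0},{"gripper":1,"tx":0,"ty":0.004,"tz":0.0012,"rx":0,"ry":0,"rz":0}]'
python3 - <<'E'
from h import *
p=shot('wrist','w3.png')
E
```

```text
t: 6.68
ee_pos: [535.3, 54.7, 312.3]
orientation: [1.875, 2.519, 0.002]
ft_force: [0.8, -0.1, 7.1]
width: 0.3
t: 6.92
ee_pos: [542.8, 57.0, 309.9]
orientation: [1.875, 2.52, 0.001]
ft_force: [0.4, -0.8, 5.0]
width: 0.6
```

View pics/w3.png

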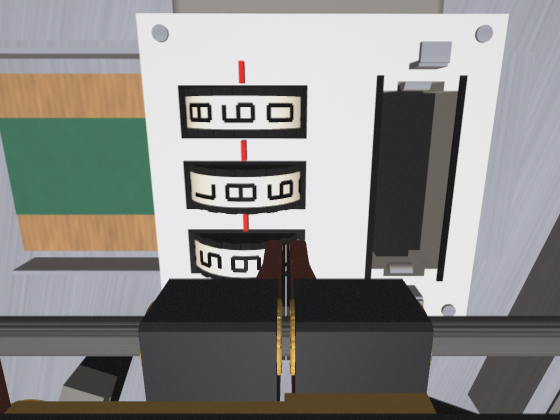

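```bash
python3 -m handwheel '[{"gripper":1,"tx":0,"ty":0,"tz":-0.008,"rx":0,"ry":0,"rz":0},{"gripper":1,"tx":0,"ty":-0.0378,"tz":0,"rx":0,"ry":0,"rz":0},{"gripper":1,"tx":0,"ty":0,"tz":0,"rx":0,"ry":0,"rz":0},{"gripper":1,"tx":0,"ty":0,"tz":0.005,"rx":0,"ry":0,"rz":0},{"gripper":1,"tx":0,"ty":0,"tz":0.003,"rx":0,"ry":0,"rz":0},{"gripper":1,"tx":0,"ty":0,"tz":0,"rx":0,"ry":0,"rz":0}]'
python3 -m handwheel '[{"gripper":1,"tx":0,"ty":0.0048,"tz":-0.0015,"rx":0,"ry":0,"rz":0},{"gripper":1,"tx":0,"ty":0.005,"tz":-0.0007,"rx":0,"ry":0,"rz":0},{"gripper":1,"tx":0,"ty":0.005,"tz":-0.0001,"rx":0,"ry":0,"rz":0},{"gripper":1,"tx":0,"ty":0.005,"tz":0,"rx":0,"ry":0,"rz":0},{"gripper":1,"tx":0,"ty":0.005,"tz":0,"rx":0,"ry":0,"rz":0},{"gripper":1,"tx":0,"ty":0.005,"tz":0.0003,"rx":0,"ry":0,"rz":0},{"gripper":1,"tx":0,"ty":0.004,"tz":0.0008,"rx":0,"ry":0,"rz":0},{"gripper":1,"tx":0,"ty":0.004,"tz":0.0012,"rx":0,"ry":0,"rz":0}]'
```

```text
t: 7.72
ee_pos: [506.8, 46.1, 310.4]
orientation: [1.875, 2.52, -0.0]
ft_force: [-5.2, -1.1, 13.4]
width: 0.6
t: 8.72
ee_pos: [543.1, 57.0, 309.8]
orientation: [1.875, 2.52, 0.001]
ft_force: [0.5, -0.6, 5.3]
width: 0.3
```

```bash
python3 -m handwheel '[{"gripper":1,"tx":0,"ty":0,"tz":-0.010,"rx":0,"ry":0,"rz":0},{"gripper":1,"tx":0.034,"ty":-0.0282,"tz":0,"rx":0,"ry":0,"rz":0},{"gripper":1,"tx":0,"ty":0,"tz":0,"rx":0,"ry":0,"rz":0},{"gripper":1,"tx":0,"ty":0,"tz":0.005,"rx":0,"ry":0,"rz":0},{"gripper":1,"tx":0,"ty":0,"tz":0.0026,"rx":0,"ry":0,"rz":0},{"gripper":1,"tx":0,"ty":0,"tz":0,"rx":0,"ry":0,"rz":0}]'
python3 - <<'E'
from h import *
p=shot('wrist','w4.png')
E
```

```text
t: 9.48
ee_pos: [506.3, 81.1, 312.5]
orientation: [1.876, 2.519, 0.001]
ft_force: [-1.9, 0.9, 7.9]
width: 0.7
```

View pics/w4.png

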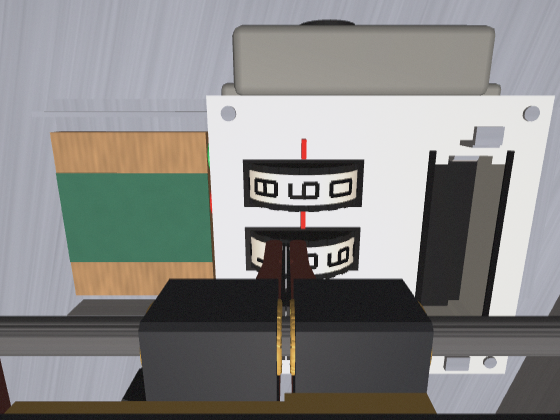

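```bash
python3 -m handwheel '[{"gripper":1,"tx":0,"ty":0.0047,"tz":0,"rx":0,"ry":0,"rz":0},{"gripper":1,"tx":0,"ty":0.0047,"tz":0,"rx":0,"ry":0,"rz":0},{"gripper":1,"tx":0,"ty":0.0047,"tz":0,"rx":0,"ry":0,"rz":0},{"gripper":1,"tx":0,"ty":0.0047,"tz":0,"rx":0,"ry":0,"rz":0},{"gripper":1,"tx":0,"ty":0,"tz":0,"rx":0,"ry":0,"rz":0}]'
python3 -m handwheel '[{"gripper":1,"tx":0,"ty":0,"tz":-0.010,"rx":0,"ry":0,"rz":0},{"gripper":1,"tx":0.034,"ty":0.0094,"tz":0,"rx":0,"ry":0,"rz":0},{"gripper":1,"tx":0,"ty":0,"tz":0,"rx":0,"ry":0,"rz":0},{"gripper":1,"tx":0,"ty":0,"tz":0.008,"rx":0,"ry":0,"rz":0},{"gripper":1,"tx":0,"ty":0,"tz":0.004,"rx":0,"ry":0,"rz":0},{"gripper":1,"tx":0,"ty":0,"tz":0,"rx":0,"ry":0,"rz":0}]'
python3 - <<'E'
from h import *
p=shot('wrist','w5.png')
E
```

```text
t: 10.15
ee_pos: [524.4, 86.6, 312.3]
orientation: [1.876, 2.519, 0.001]
ft_force: [-0.8, 0.3, 6.2]
width: 0.3
t: 10.9
ee_pos: [523.3, 121.6, 310.0]
orientation: [1.877, 2.519, 0.001]
ft_force: [-0.7, 1.3, 2.8]
width: 0.3
```

View pics/w5.png

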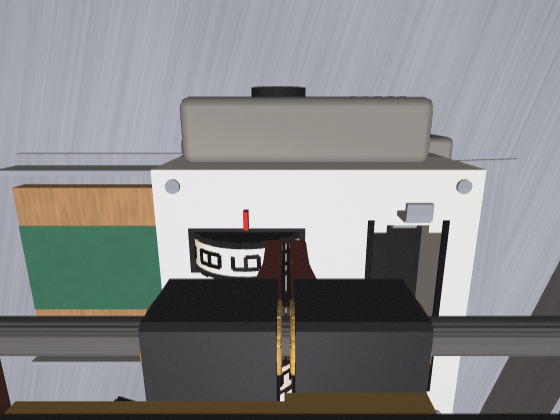

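Stroke toward the front, two digits, with slightly more press.

```bash
python3 -m handwheel '[{"gripper":1,"tx":0,"ty":0,"tz":0.0004,"rx":0,"ry":0,"rz":0},{"gripper":1,"tx":0,"ty":-0.0048,"tz":-0.0015,"rx":0,"ry":0,"rz":0},{"gripper":1,"tx":0,"ty":-0.005,"tz":-0.0007,"rx":0,"ry":0,"rz":0},{"gripper":1,"tx":0,"ty":-0.005,"tz":-0.0001,"rx":0,"ry":0,"rz":0}]'
python3 -m handwheel '[{"gripper":1,"tx":0,"ty":-0.005,"tz":0,"rx":0,"ry":0,"rz":0},{"gripper":1,"tx":0,"ty":-0.005,"tz":0,"rx":0,"ry":0,"rz":0},{"gripper":1,"tx":0,"ty":-0.005,"tz":0.0003,"rx":0,"ry":0,"rz":0},{"gripper":1,"tx":0,"ty":-0.004,"tz":0.0008,"rx":0,"ry":0,"rz":0},{"gripper":1,"tx":0,"ty":-0.004,"tz":0.0012,"rx":0,"ry":0,"rz":0}]'
python3 - <<'E'
from h import *
p=shot('wrist','w6.png')
E
```

```text
t: 11.45
ee_pos: [509.0, 117.6, 312.9]
orientation: [1.875, 2.519, 0.002]
ft_force: [1.2, -0.6, 12.1]
width: -0.1
t: 12.08
ee_pos: [485.9, 110.7, 309.8]
orientation: [-1.875, -2.52, 0.002]
ft_force: [1.2, -0.9, 5.3]
width: 0.3
```

View pics/w6.png

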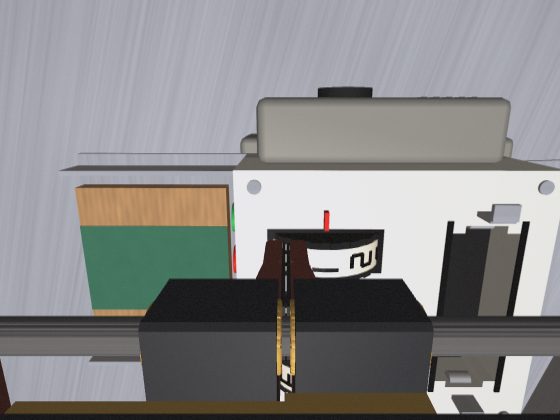

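```bash
python3 -m handwheel '[{"gripper":1,"tx":0,"ty":0,"tz":-0.010,"rx":0,"ry":0,"rz":0},{"gripper":1,"tx":0,"ty":0.0282,"tz":0,"rx":0,"ry":0,"rz":0},{"gripper":1,"tx":0,"ty":0,"tz":0,"rx":0,"ry":0,"rz":0},{"gripper":1,"tx":0,"ty":0,"tz":0.005,"rx":0,"ry":0,"rz":0},{"gripper":1,"tx":0,"ty":0,"tz":0.0026,"rx":0,"ry":0,"rz":0},{"gripper":1,"tx":0,"ty":0,"tz":0,"rx":0,"ry":0,"rz":0}]'
python3 -m handwheel '[{"gripper":1,"tx":0,"ty":-0.0047,"tz":0,"rx":0,"ry":0,"rz":0},{"gripper":1,"tx":0,"ty":-0.0047,"tz":0,"rx":0,"ry":0,"rz":0},{"gripper":1,"tx":0,"ty":-0.0047,"tz":0,"rx":0,"ry":0,"rz":0},{"gripper":1,"tx":0,"ty":-0.0047,"tz":0,"rx":0,"ry":0,"rz":0},{"gripper":1,"tx":0,"ty":0,"tz":0,"rx":0,"ry":0,"rz":0}]'
```

```text
t: 12.88
ee_pos: [513.4, 119.2, 312.4]
orientation: [1.876, 2.52, 0.001]
ft_force: [-0.8, 0.0, 5.4]
width: 0.8
t: 13.5
ee_pos: [494.8, 113.6, 312.3]
orientation: [-1.875, -2.52, 0.001]
ft_force: [-1.3, -0.3, 6.0]
width: 0.5
```

```bash
python3 -m handwheel '[{"gripper":1,"tx":0,"ty":0,"tz":-0.04,"rx":0,"ry":0,"rz":0},{"gripper":0,"tx":-0.04,"ty":0,"tz":-0.045,"rx":0,"ry":0,"rz":0},{"gripper":0,"tx":-0.053,"ty":0.01,"tz":-0.007,"rx":0,"ry":0,"rz":0},{"gripper":0,"tx":0,"ty":0,"tz":0,"rx":0,"ry":0,"rz":0}]'
python3 - <<'E'
from h import *
T,o=tool(); print(np.round(T,3),o['t'])
p=shot('wrist','w7.png'); np.savez('w7.npz',range_z=p['range_z'],c2w=p['c2w'],image=p['image'],vfov=p['vfov'],cx=p['cx'],cy=p['cy'])
im=p['image']
hsv=cv2.cvtColor(im,cv2.COLOR_RGB2HSV); m=((hsv[...,0]<8)|(hsv[...,0]>172))&(hsv[...,1]>150)&(hsv[...,2]>100)
m[:,:270]=0;m[:,340:]=0;m[230:]=0
n,l,s,cc=cv2.connectedComponentsWithStats(m.astype(np.uint8))
for i in range(1,n):
    if s[i,4]>5: print(s[i],cc[i],np.round(world(p,*cc[i],wz=115),1))
E
```

```text
t: 14.0
ee_pos: [532.6, 25.3, 404.8]
orientation: [1.879, 2.516, 0.001]
ft_force: [0.0, 0.5, 0.2]
width: 27.5
[[-2.84000e-01  9.59000e-01  2.00000e-03  5.32568e+02]
 [ 9.59000e-01  2.84000e-01 -0.00000e+00  2.53180e+01]
 [-1.00000e-03  2.00000e-03 -1.00000e+00  4.04771e+02]
 [ 0.00000e+00  0.00000e+00  0.00000e+00  1.00000e+00]] 14.0
[282  34   2  14  28] [282.5  40.5] [498.3 133.8 115. ]
[282  88   3  12  36] [283.   93.5] [508.2 101.3 115. ]
[282 138   3  13  27] [283.44444444 143.96296296] [518.3  68.2 115. ]
[283 184   2  13  26] [283.5 190. ] [527.9  35.8 115. ]
```

View pics/w7.png

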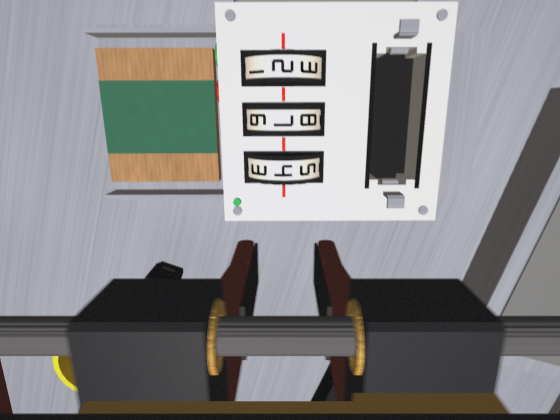

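```bash
python3 - <<'E'
from h import *
p=dict(np.load('w7.npz')); c=p['image'][10:220,350:450]
cv2.imwrite('pics/w7c.png',cv2.resize(np.rot90(c,1),None,fx=3.8,fy=3.8,interpolation=cv2.INTER_CUBIC)[:,:,::-1])
# height map in coder frame
a=np.radians(16.7); ex=np.array([np.cos(a),np.sin(a)]); ey=np.array([-ex[1],ex[0]]); o0=np.array([513.6,84.5])+45*ex
print('o',o0)
for v in list(range(20,215,8)):
    print(v,' '.join('%d,%d,%d'%((w[:2]-o0)@ex,(w[:2]-o0)@ey,w[2]) for u in range(358,440,7) for w in [world(p,u,v)]))
E
```

```text
o [556.70201227  97.43122339]
20 4,64,113 9,64,114 13,64,113 18,64,113 23,64,113 28,64,112 28,61,126 32,60,129 37,61,128 46,64,112 51,64,112 56,64,112
28 4,59,114 9,59,113 14,59,113 19,59,112 23,59,113 28,59,114 29,56,127 33,56,127 37,56,127 47,59,113 51,59,114 55,58,115
36 5,54,114 9,54,114 14,54,113 19,54,114 24,54,113 28,54,113 30,52,124 34,52,124 39,52,123 47,54,114 52,54,113 56,54,113
44 5,49,114 9,49,114 14,49,114 19,49,114 24,49,112 28,49,113 33,49,113 38,49,113 43,49,112 48,49,113 52,49,114 57,49,114
52 5,44,112 10,44,113 15,44,113 20,44,112 31,47,88 30,44,110 35,44,109 40,44,109 46,45,105 47,44,115 52,44,114 58,44,113
60 5,39,113 10,39,113 15,39,113 26,42,87 31,42,87 36,42,87 41,42,88 46,42,88 52,42,88 52,40,103 53,39,114 58,39,113
68 6,34,113 10,34,114 -44,8,383 27,36,86 32,36,86 37,36,87 42,36,86 47,36,87 52,36,89 51,34,106 53,33,114 59,34,112
76 6,29,113 11,29,114 15,28,114 26,30,88 32,30,87 37,30,87 42,30,88 48,31,86 52,30,91 51,29,107 54,28,114 59,28,112
84 6,23,113 11,23,113 16,23,114 27,25,87 32,25,87 38,25,87 43,25,88 48,25,88 51,24,93 51,23,108 54,23,114 60,23,113
9
[... 1305 characters left out ...]
3 61,-37,112 66,-38,112
180 9,-43,113 15,-43,112 20,-43,114 30,-47,95 31,-44,109 37,-45,107 45,-46,98 46,-43,113 51,-43,114 56,-43,113 61,-43,114 66,-43,113
188 10,-49,113 15,-49,113 20,-49,112 25,-49,113 30,-49,113 36,-49,113 41,-50,112 46,-49,113 51,-49,113 57,-50,112 62,-49,113 67,-49,113
196 10,-56,112 15,-55,114 21,-55,113 26,-55,113 29,-53,121 33,-53,125 37,-52,126 47,-55,113 52,-56,113 57,-55,113 62,-56,113 68,-56,112
204 10,-61,114 16,-62,113 21,-62,112 26,-62,112 31,-61,114 32,-58,128 37,-58,128 47,-61,114 52,-61,114 58,-62,113 63,-62,114 69,-62,112
212 10,-68,114 16,-68,113 21,-68,113 27,-68,113 32,-68,113 37,-68,114 42,-68,114 48,-68,112 53,-68,114 58,-68,114 64,-68,113 68,-68,114
```

View pics/w7c.png

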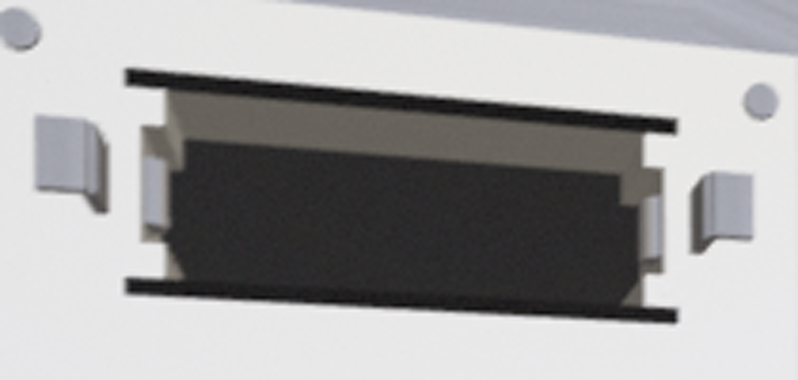

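```bash
python3 -m handwheel '[{"gripper":0,"tx":-0.052,"ty":-0.027,"tz":0,"rx":0,"ry":0,"rz":0},{"gripper":0,"tx":-0.052,"ty":-0.027,"tz":0,"rx":0,"ry":0,"rz":0},{"gripper":0,"tx":-0.052,"ty":-0.027,"tz":0,"rx":0,"ry":0,"rz":0},{"gripper":0,"tx":-0.052,"ty":-0.027,"tz":0,"rx":0,"ry":0,"rz":0},{"gripper":0,"tx":-0.052,"ty":-0.027,"tz":0,"rx":0,"ry":0,"rz":0},{"gripper":0,"tx":-0.052,"ty":-0.027,"tz":0,"rx":0,"ry":0,"rz":0},{"gripper":0,"tx":-0.052,"ty":-0.027,"tz":0,"rx":0,"ry":0,"rz":3.5},{"gripper":0,"tx":0,"ty":0,"tz":0.02,"rx":0,"ry":0,"rz":10}]'
python3 -m handwheel '[{"gripper":0,"tx":0,"ty":0,"tz":0.02,"rx":0,"ry":0,"rz":10},{"gripper":0,"tx":0,"ty":0,"tz":0.025,"rx":0,"ry":0,"rz":10},{"gripper":0,"tx":0,"ty":0,"tz":0,"rx":0,"ry":0,"rz":0}]'
python3 - <<'E'
from h import *
T,o=tool(); print(np.round(T,3),o['t'],o['qpos'])
p=shot('wrist','w8.png'); np.savez('w8.npz',range_z=p['range_z'],c2w=p['c2w'],image=p['image'],vfov=p['vfov'],cx=p['cx'],cy=p['cy'])
q=np.array([[*world(p,u,v)] for v in range(0,240) for u in range(100,460)]); q=q[(q[:,2]>58)&(q[:,2]<80)]
print(len(q),q[:,2].mean(),cv2.minAreaRect(q[:,:2].astype(np.float32)))
E
```

```text
t: 15.05
ee_pos: [454.8, -377.5, 383.9]
orientation: [2.166, 2.273, -0.0]
ft_force: [-0.1, 0.5, -0.7]
width: 87.8
t: 15.42
ee_pos: [454.8, -373.3, 336.4]
orientation: [-2.515, -1.872, 0.002]
ft_force: [-0.5, 0.2, -0.1]
width: 87.8
[[ 2.87000e-01  9.58000e-01 -5.00000e-03  4.54752e+02]
 [ 9.58000e-01 -2.87000e-01  4.00000e-03 -3.73343e+02]
 [ 3.00000e-03 -6.00000e-03 -1.00000e+00  3.36383e+02]
 [ 0.00000e+00  0.00000e+00  0.00000e+00  1.00000e+00]] 15.425 [-7.07671144e-01  4.56956543e-01  1.75957440e+00  2.27548400e-04
  9.31546205e-01 -4.16824308e-01]
5976 66.79166363098247 ((472.2713317871094, -323.99554443359375), (83.6433334350586, 31.390512466430664), 73.56146240234375)
```

View pics/w8.png

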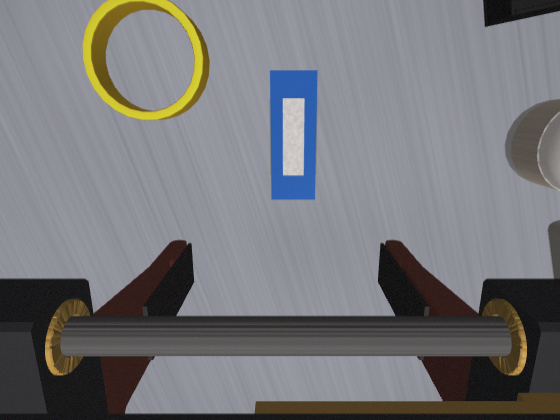

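```bash
python3 -m handwheel '[{"gripper":0,"tx":0.052,"ty":0.0026,"tz":0.03,"rx":0,"ry":0,"rz":0},{"gripper":0,"tx":0,"ty":0,"tz":0.04,"rx":0,"ry":0,"rz":0},{"gripper":0,"tx":0,"ty":0,"tz":0.03,"rx":0,"ry":0,"rz":0},{"gripper":0,"tx":0,"ty":0,"tz":0.02,"rx":0,"ry":0,"rz":0},{"gripper":0,"tx":0,"ty":0,"tz":0,"rx":0,"ry":0,"rz":0}]'
python3 - <<'E'
from h import *
T,o=tool(); print(np.round(T,3))
p=shot('wrist','w9.png')
E
```

```text
t: 16.1
ee_pos: [472.8, -325.9, 218.5]
orientation: [-2.519, -1.874, 0.001]
ft_force: [-0.7, 0.4, 0.9]
width: 87.4
[[ 2.88000e-01  9.58000e-01 -1.00000e-03  4.72835e+02]
 [ 9.58000e-01 -2.88000e-01  1.00000e-03 -3.25936e+02]
 [ 1.00000e-03 -2.00000e-03 -1.00000e+00  2.18456e+02]
 [ 0.00000e+00  0.00000e+00  0.00000e+00  1.00000e+00]]
```

View pics/w9.png

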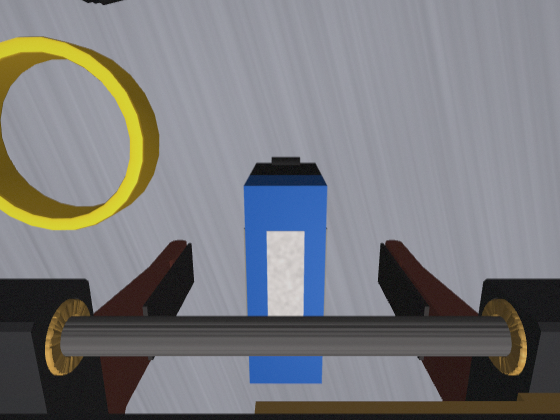

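```bash
python3 -m handwheel '[{"gripper":0,"tx":0.002,"ty":-0.001,"tz":0.003,"rx":0,"ry":0,"rz":0},{"gripper":1,"tx":0,"ty":0,"tz":0,"rx":0,"ry":0,"rz":0},{"gripper":1,"tx":0,"ty":0,"tz":0,"rx":0,"ry":0,"rz":0},{"gripper":1,"tx":0,"ty":0,"tz":0,"rx":0,"ry":0,"rz":0},{"gripper":1,"tx":0,"ty":0,"tz":0,"rx":0,"ry":0,"rz":0},{"gripper":1,"tx":0,"ty":0,"tz":0,"rx":0,"ry":0,"rz":0},{"gripper":1,"tx":0,"ty":0,"tz":0,"rx":0,"ry":0,"rz":0}]'
python3 -m handwheel '[{"gripper":1,"tx":0,"ty":0,"tz":0,"rx":0,"ry":0,"rz":0},{"gripper":1,"tx":0,"ty":0,"tz":-0.02,"rx":0,"ry":0,"rz":0},{"gripper":1,"tx":0,"ty":0,"tz":-0.05,"rx":0,"ry":0,"rz":0},{"gripper":1,"tx":0,"ty":0,"tz":-0.06,"rx":0,"ry":0,"rz":0},{"gripper":1,"tx":0,"ty":0,"tz":-0.05,"rx":0,"ry":0,"rz":0},{"gripper":1,"tx":0,"ty":0,"tz":0,"rx":0,"ry":0,"rz":0}]'
python3 - <<'E'
from h import *
T,o=tool(); print(np.round(T,3))
p=shot('wrist','w10.png')
E
```

```text
t: 17.02
ee_pos: [472.5, -324.0, 216.0]
orientation: [-2.522, -1.873, 0.0]
ft_force: [-0.9, -0.5, 0.7]
width: 31.5
t: 17.77
ee_pos: [473.3, -324.6, 401.7]
orientation: [2.515, 1.867, 0.005]
ft_force: [0.6, -0.0, -1.7]
width: 29.5
[[ 2.89000e-01  9.57000e-01  8.00000e-03  4.73286e+02]
 [ 9.57000e-01 -2.89000e-01 -6.00000e-03 -3.24592e+02]
 [-3.00000e-03  9.00000e-03 -1.00000e+00  4.01720e+02]
 [ 0.00000e+00  0.00000e+00  0.00000e+00  1.00000e+00]]
```

View pics/w10.png

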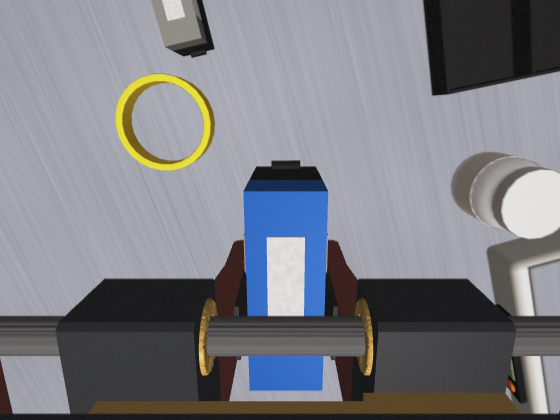

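```bash
python3 - <<'E'
from h import *
p=dict(np.load('w8.npz')); 
T,o=tool(); q=viewer.get_image('wrist')
q['c2w']=q['T_tool_cam']
f=lambda u,v: np.round(world(q,u,v,wz=148),1)
print([f(*x) for x in [(244,190),(327,190),(249,390),(322,390)]], np.round([world(q,286,v) for v in (200,220,180,370)],1), o['t'])
E
python3 -m handwheel '[{"gripper":1,"tx":0.05,"ty":-0.0015,"tz":0,"rx":0,"ry":0,"rz":0},{"gripper":1,"tx":0.057,"ty":-0.0015,"tz":0,"rx":0,"ry":0,"rz":0},{"gripper":1,"tx":0.057,"ty":-0.0015,"tz":0,"rx":0,"ry":0,"rz":0},{"gripper":1,"tx":0.057,"ty":-0.0015,"tz":0,"rx":0,"ry":0,"rz":0},{"gripper":1,"tx":0.057,"ty":-0.0015,"tz":0,"rx":0,"ry":0,"rz":0},{"gripper":1,"tx":0.057,"ty":-0.0015,"tz":0,"rx":0,"ry":0,"rz":0},{"gripper":1,"tx":0.057,"ty":-0.0015,"tz":0,"rx":0,"ry":0,"rz":0},{"gripper":1,"tx":0.055,"ty":-0.001,"tz":0,"rx":0,"ry":0,"rz":0}]'
python3 -m handwheel '[{"gripper":1,"tx":0,"ty":0,"tz":0,"rx":0,"ry":0,"rz":-8},{"gripper":1,"tx":0,"ty":0,"tz":0,"rx":0,"ry":0,"rz":-9},{"gripper":1,"tx":0,"ty":0,"tz":0,"rx":0,"ry":0,"rz":-9},{"gripper":1,"tx":0,"ty":0,"tz":0,"rx":0,"ry":0,"rz":-7.5},{"gripper":1,"tx":0,"ty":0,"tz":0,"rx":0,"ry":0,"rz":0},{"gripper":1,"tx":0,"ty":0,"tz":0,"rx":0,"ry":0,"rz":0}]'
python3 - <<'E'
from h import *
T,o=tool(); print(np.round(T,3)); print(np.degrees(np.arctan2(T[1,1],T[0,1])))
a=np.radians(16.7); d=np.array([590.2,107.5])-T[:2,3]; print('tx,ty', d@T[:2,0], d@T[:2,1])
p=shot('wrist','w11.png')
E
```

```text
[array([ 42.4, -15. , 148. ]), array([ 42.5,  14. , 148. ]), array([-41. , -15.3, 148. ]), array([-40.9,  14.5, 148. ])] [[ 38.6  -0.3 149.1]
 [ 31.2  -0.3 149.1]
 [ 42.   -0.3 169. ]
 [-32.9  -0.2 149.9]] 17.825
t: 18.88
ee_pos: [590.4, 109.0, 393.9]
orientation: [-2.521, -1.872, 0.006]
ft_force: [-0.0, -0.9, -2.7]
width: 29.7
t: 19.62
ee_pos: [590.6, 107.1, 395.0]
orientation: [-1.878, -2.517, 0.002]
ft_force: [-0.9, 0.4, -2.0]
width: 30.1
[[-2.85000e-01  9.59000e-01 -2.00000e-03  5.90557e+02]
 [ 9.59000e-01  2.85000e-01 -0.00000e+00  1.07097e+02]
 [ 0.00000e+00 -2.00000e-03 -1.00000e+00  3.94970e+02]
 [ 0.00000e+00  0.00000e+00  0.00000e+00  1.00000e+00]]
16.53628182947013
tx,ty 0.48809047424801755 -0.22738423105197136
```

View pics/w11.png

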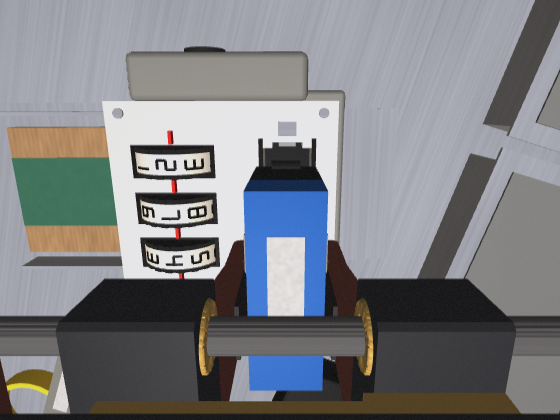

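```bash
python3 -m handwheel '[{"gripper":1,"tx":0,"ty":0,"tz":0.02,"rx":0,"ry":0,"rz":0},{"gripper":1,"tx":0,"ty":0,"tz":0.02,"rx":0,"ry":0,"rz":0},{"gripper":1,"tx":0,"ty":0,"tz":0,"rx":0,"ry":0,"rz":0}]'
python3 - <<'E'
from h import *
T,o=tool(); print(np.round(T,3)); 
p=shot('wrist','w12.png'); q=p; q['c2w']=q['T_tool_cam']
c=p['image'][80:260,210:360]; cv2.imwrite('pics/w12c.png',cv2.resize(c,None,fx=4,fy=3.3,interpolation=cv2.INTER_CUBIC)[:,:,::-1])
h=T[2,3]-115
for v in range(90,190,6):
    print(v,' '.join('%.0f,%.0f,%.0f'%tuple(T@np.r_[world(q,u,v),1]-0 if 0 else world(q,u,v)) for u in range(235,340,7)))
np.savez('w12.npz',im=p['image'])
print(world(q,250,150,wz=h),world(q,320,150,wz=h))
E
```

```text
t: 20.05
ee_pos: [590.2, 107.0, 354.5]
orientation: [-1.876, -2.517, 0.004]
ft_force: [0.2, -1.0, -2.0]
width: 30.0
[[-2.86000e-01  9.58000e-01 -4.00000e-03  5.90220e+02]
 [ 9.58000e-01  2.86000e-01 -1.00000e-03  1.07016e+02]
 [ 0.00000e+00 -4.00000e-03 -1.00000e+00  3.54509e+02]
 [ 0.00000e+00  0.00000e+00  0.00000e+00  1.00000e+00]]
90 81,-31,258 81,-27,259 81,-23,259 81,-19,258 81,-14,257 81,-10,259 81,-6,258 81,-1,258 81,3,257 81,7,257 81,11,259 81,16,263 83,24,309 83,30,310 83,35,311
96 77,-32,259 77,-27,259 77,-23,260 77,-19,259 78,-14,261 77,-10,260 77,-6,258 77,-1,259 77,3,258 77,7,257 77,11,259 79,19,310 79,24,310 79,30,309 79,35,309
102 74,-29,240 74,-25,241 74,-21,241 74,-17,240 74,-13,240 74,-9,241 74,-5,241 74,-1,241 74,3,241 74,7,242 74,11,242 74,15,241 74,19,241 74,23,241 74,26,240
108 70,-30,242 70,-25,241 70,-22,242 70,-17,240 70,-13,240 70,-9,241 70,-5,241 70,-1,240 70,3,240 70,7,240 70,11,241 70,15,241 70,19,242 70,23,240 70,26,239
114 67,-30,241 67,-25,240 67,-22,241 67,-17,240 67,-13,240 71,-0,21 67,-5,241 67,-1,242 67,3,241 67,7,240 67,11,239 67,15,241 67,19,241
[... 1286 characters left out ...]
36,-31,241 36,-27,242 36,-22,240 42,-15,200 42,-11,200 42,-8,199 42,-5,200 42,-1,200 42,2,200 42,6,200 42,9,201 42,12,200 36,19,240 36,24,240 36,28,241
174 32,-31,240 32,-27,241 32,-22,241 42,-14,183 42,-10,183 42,-7,184 42,-4,184 42,-1,184 42,2,183 42,5,183 42,8,184 42,11,182 42,14,183 32,24,240 32,28,241
180 28,-31,242 28,-27,242 42,-15,170 42,-12,170 42,-10,170 42,-7,169 42,-4,170 42,-1,169 42,2,170 42,5,169 42,7,170 42,10,169 42,13,169 29,24,241 28,28,241
186 25,-31,241 25,-27,240 42,-14,157 42,-11,157 42,-9,158 42,-6,158 42,-4,158 42,-1,159 42,2,158 42,4,157 42,7,158 42,10,158 42,12,158 25,24,242 25,28,242
[ 46.5869817  -21.26783646 239.50912975] [ 46.62204148  19.70142076 239.50912975]
```

View pics/w12c.png

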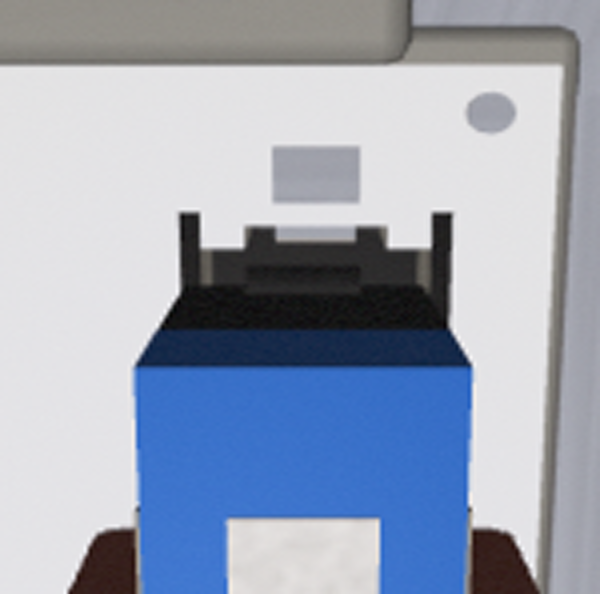

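```bash
python3 - <<'E'
from h import *
p=dict(np.load('w7.npz'))
o0=np.array([556.7,97.4]); a=np.radians(16.7); ex=np.array([np.cos(a),np.sin(a)]); ey=np.array([-ex[1],ex[0]])
for n,A,B,z in [('tabouter',(409,19.2),(395,207.9),130),('tabinner',(409,31.8),(395,197.4),130),('ribF',(373,42.9),(367,188.4),115),('ribB',(428,42.9),(418,188.4),115)]:
    for zz in (z,z-1.5):
        r=[world(p,*q,wz=zz)[:2]-o0 for q in (A,B)]
        print(n,zz,[(round(x@ex,1),round(x@ey,1)) for x in r],'mid',np.round(sum(x@ey for x in r)/2,2))
T,o=tool(); b=o0+35*ex; d=b-T[:2,3]; print('tx,ty',d@T[:2,0],d@T[:2,1])
E
```

```text
tabouter 130 [(np.float64(33.5), np.float64(61.2)), (np.float64(33.8), np.float64(-60.7))] mid 0.29
tabouter 128.5 [(np.float64(34.0), np.float64(61.6)), (np.float64(34.2), np.float64(-61.1))] mid 0.25
tabinner 130 [(np.float64(34.1), np.float64(54.0)), (np.float64(33.2), np.float64(-53.0))] mid 0.51
tabinner 128.5 [(np.float64(34.6), np.float64(54.3)), (np.float64(33.7), np.float64(-53.4))] mid 0.46
ribF 115 [(np.float64(15.2), np.float64(49.9)), (np.float64(16.5), np.float64(-49.7))] mid 0.11
ribF 113.5 [(np.float64(15.5), np.float64(50.2)), (np.float64(16.9), np.float64(-50.0))] mid 0.07
ribB 115 [(np.float64(52.1), np.float64(49.8)), (np.float64(54.3), np.float64(-49.8))] mid -0.0
ribB 113.5 [(np.float64(52.6), np.float64(50.1)), (np.float64(54.8), np.float64(-50.2))] mid -0.05
tx,ty 0.45496353967399605 -0.3501175181400073
```

```bash
python3 -m handwheel '[{"gripper":1,"tx":0,"ty":0.0015,"tz":0.01,"rx":0,"ry":0,"rz":0},{"gripper":1,"tx":0,"ty":0,"tz":0.01,"rx":0,"ry":0,"rz":0},{"gripper":1,"tx":0,"ty":0,"tz":0.002,"rx":0,"ry":0,"rz":0},{"gripper":1,"tx":0,"ty":0,"tz":0,"rx":0,"ry":0,"rz":0}]'
python3 - <<'E'
from h import *
T,o=tool(); print(np.round(T,3)); 
p=shot('wrist','w13.png')
c=p['image'][80:260,210:360]; cv2.imwrite('pics/w13c.png',cv2.resize(c,None,fx=4,fy=3.3,interpolation=cv2.INTER_CUBIC)[:,:,::-1])
E
```

```text
t: 20.6
ee_pos: [592.3, 107.6, 333.9]
orientation: [-1.876, -2.52, 0.0]
ft_force: [-0.4, -0.2, -2.5]
width: 30.0
[[-2.87000e-01  9.58000e-01 -0.00000e+00  5.92274e+02]
 [ 9.58000e-01  2.87000e-01 -0.00000e+00  1.07580e+02]
 [ 0.00000e+00 -0.00000e+00 -1.00000e+00  3.33904e+02]
 [ 0.00000e+00  0.00000e+00  0.00000e+00  1.00000e+00]]
```

View pics/w13c.png

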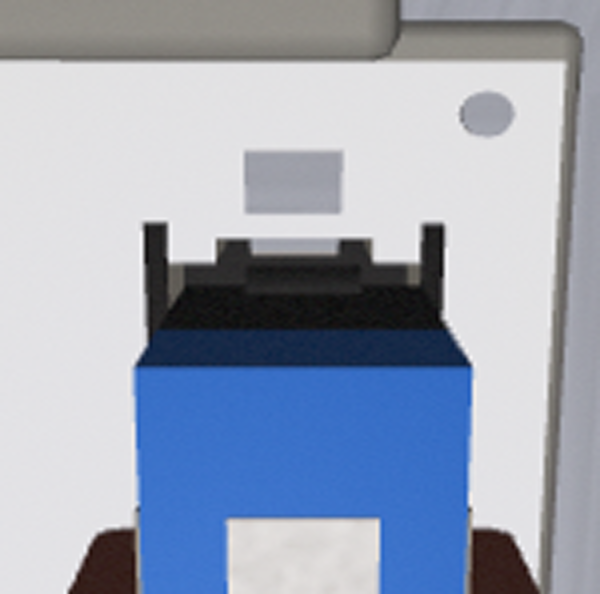

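```bash
python3 -m handwheel '[{"gripper":1,"tx":0,"ty":-0.0011,"tz":0,"rx":0,"ry":0,"rz":0},{"gripper":1,"tx":0,"ty":0,"tz":0,"rx":0,"ry":0,"rz":0},{"gripper":1,"tx":0,"ty":0,"tz":0,"rx":0,"ry":0,"rz":0}]'
python3 - <<'E'
from h import *
T,o=tool(); print(np.round(T,3)); 
p=shot('wrist','w14.png')
c=p['image'][80:260,210:360]; cv2.imwrite('pics/w14c.png',cv2.resize(c,None,fx=4,fy=3.3,interpolation=cv2.INTER_CUBIC)[:,:,::-1])
E
```

```text
t: 21.02
ee_pos: [591.3, 107.3, 334.3]
orientation: [1.876, 2.52, 0.0]
ft_force: [0.1, -0.5, -1.2]
width: 30.2
[[-2.87000e-01  9.58000e-01  0.00000e+00  5.91262e+02]
 [ 9.58000e-01  2.87000e-01  0.00000e+00  1.07263e+02]
 [-0.00000e+00  0.00000e+00 -1.00000e+00  3.34260e+02]
 [ 0.00000e+00  0.00000e+00  0.00000e+00  1.00000e+00]]
```

View pics/w14c.png

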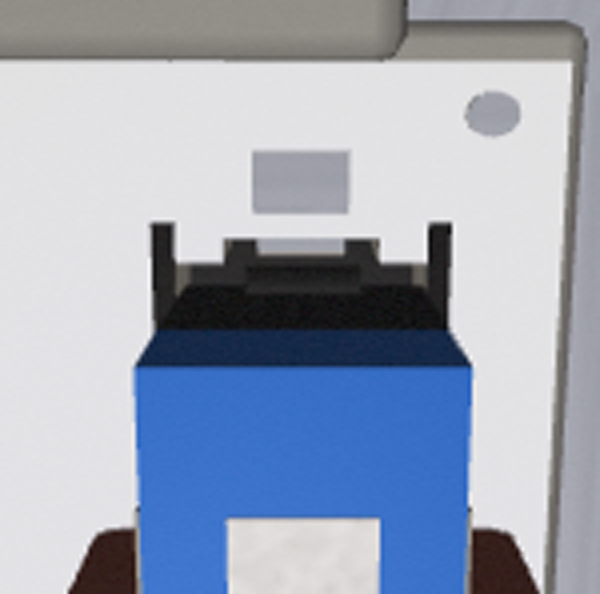

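```bash
python3 -m handwheel '[{"gripper":1,"tx":0,"ty":0,"tz":0.004,"rx":0,"ry":0,"rz":0},{"gripper":1,"tx":0,"ty":0,"tz":0.004,"rx":0,"ry":0,"rz":0},{"gripper":1,"tx":0,"ty":0,"tz":0,"rx":0,"ry":0,"rz":0}]'
python3 -m handwheel '[{"gripper":1,"tx":0,"ty":0,"tz":0.004,"rx":0,"ry":0,"rz":0},{"gripper":1,"tx":0,"ty":0,"tz":0.003,"rx":0,"ry":0,"rz":0},{"gripper":1,"tx":0,"ty":0,"tz":0,"rx":0,"ry":0,"rz":0}]'
```

```text
t: 21.45
ee_pos: [591.0, 107.3, 325.5]
orientation: [-1.875, -2.52, 0.001]
ft_force: [-0.3, 0.2, -2.0]
width: 29.9
t: 21.82
ee_pos: [591.1, 107.3, 318.7]
orientation: [-1.875, -2.52, 0.001]
ft_force: [0.1, 0.3, -1.8]
width: 29.9
```

```bash
python3 -m handwheel '[{"gripper":1,"tx":0,"ty":0,"tz":0.002,"rx":0,"ry":0,"rz":0},{"gripper":1,"tx":0,"ty":0,"tz":0.002,"rx":0,"ry":0,"rz":0},{"gripper":1,"tx":0,"ty":0,"tz":0.001,"rx":0,"ry":0,"rz":0},{"gripper":1,"tx":0,"ty":0,"tz":0,"rx":0,"ry":0,"rz":0}]'
python3 -m handwheel '[{"gripper":1,"tx":0,"ty":0,"tz":0.001,"rx":0,"ry":0,"rz":0},{"gripper":1,"tx":0,"ty":0,"tz":0.001,"rx":0,"ry":0,"rz":0}]'
```

```text
t: 22.32
ee_pos: [591.3, 107.4, 314.2]
orientation: [1.876, 2.52, 0.0]
ft_force: [-0.3, 0.4, -0.3]
width: 29.8
t: 22.58
ee_pos: [591.9, 107.5, 313.4]
orientation: [1.875, 2.519, 0.003]
ft_force: [-1.4, 0.7, 9.4]
width: 30.0
```

```bash
python3 -m handwheel '[{"gripper":1,"tx":0,"ty":0,"tz":0.001,"rx":0,"ry":0,"rz":0},{"gripper":1,"tx":0,"ty":0,"tz":0.001,"rx":0,"ry":0,"rz":0}]'
python3 -m handwheel '[{"gripper":1,"tx":0,"ty":0,"tz":0.001,"rx":0,"ry":0,"rz":0},{"gripper":1,"tx":0,"ty":0,"tz":0.001,"rx":0,"ry":0,"rz":0}]'
```

```text
t: 22.82
ee_pos: [592.1, 107.5, 311.8]
orientation: [1.874, 2.518, 0.004]
ft_force: [-0.2, 1.2, 7.4]
width: 30.1
t: 23.08
ee_pos: [591.6, 107.4, 308.7]
orientation: [1.875, 2.519, 0.002]
ft_force: [0.5, 1.4, -0.7]
width: 29.8
```

Past the clips; press to the floor.

```bash
python3 -m handwheel '[{"gripper":1,"tx":0,"ty":0,"tz":0.001,"rx":0,"ry":0,"rz":0},{"gripper":1,"tx":0,"ty":0,"tz":0.001,"rx":0,"ry":0,"rz":0},{"gripper":1,"tx":0,"ty":0,"tz":0.001,"rx":0,"ry":0,"rz":0}]'
python3 -m handwheel '[{"gripper":1,"tx":0,"ty":0,"tz":0.001,"rx":0,"ry":0,"rz":0},{"gripper":1,"tx":0,"ty":0,"tz":0.0005,"rx":0,"ry":0,"rz":0}]'
```

```text
t: 23.45
ee_pos: [590.7, 107.2, 305.0]
orientation: [-1.875, -2.519, 0.003]
ft_force: [-5.0, -0.7, 9.0]
width: 29.7
t: 23.7
ee_pos: [590.9, 107.2, 305.0]
orientation: [-1.875, -2.52, 0.001]
ft_force: [-7.6, 0.6, 16.2]
width: 30.0
```

```bash
python3 -m handwheel '[{"gripper":1,"tx":0,"ty":0,"tz":0.0005,"rx":0,"ry":0,"rz":0},{"gripper":0.5,"tx":0,"ty":0,"tz":0,"rx":0,"ry":0,"rz":0},{"gripper":0.5,"tx":0,"ty":0,"tz":-0.001,"rx":0,"ry":0,"rz":0},{"gripper":0.5,"tx":0,"ty":0,"tz":0,"rx":0,"ry":0,"rz":0},{"gripper":0.5,"tx":0,"ty":0,"tz":0,"rx":0,"ry":0,"rz":0}]'
python3 -m handwheel '[{"gripper":0.5,"tx":0,"ty":0,"tz":-0.02,"rx":0,"ry":0,"rz":0},{"gripper":0.5,"tx":0,"ty":0,"tz":-0.04,"rx":0,"ry":0,"rz":0},{"gripper":0.5,"tx":-0.05,"ty":-0.01,"tz":-0.035,"rx":0,"ry":0,"rz":0},{"gripper":0.5,"tx":-0.05,"ty":-0.03,"tz":-0.01,"rx":0,"ry":0,"rz":0},{"gripper":0.5,"tx":0,"ty":0,"tz":0,"rx":0,"ry":0,"rz":0}]'
python3 - <<'E'
from h import *
T,o=tool(); print(np.round(T,3)); 
p=shot('wrist','w15.png')
P=np.array([world(p,u,v) for v in range(0,240) for u in range(220,480)])
q=P[(P[:,2]>146)&(P[:,2]<180)]; print(len(q),q[:,2].mean(),q[:,2].std(),cv2.minAreaRect(q[:,:2].astype(np.float32)))
A=np.c_[q[:,:2]-q[:,:2].mean(0),np.ones(len(q))]; print('plane',np.linalg.lstsq(A,q[:,2],rcond=None)[0])
c=P[(P[:,2]>110)&(P[:,2]<117)]; print(c[:,2].mean())
E
```

```text
t: 24.32
ee_pos: [591.3, 107.3, 303.9]
orientation: [-1.876, -2.52, 0.0]
ft_force: [-0.1, -0.7, -0.4]
width: 43.9
t: 24.95
ee_pos: [581.2, -2.9, 410.2]
orientation: [1.88, 2.515, 0.001]
ft_force: [0.4, 0.3, 0.1]
width: 43.9
[[-2.83000e-01  9.59000e-01  2.00000e-03  5.81168e+02]
 [ 9.59000e-01  2.83000e-01 -1.00000e-03 -2.91800e+00]
 [-1.00000e-03  1.00000e-03 -1.00000e+00  4.10194e+02]
 [ 0.00000e+00  0.00000e+00  0.00000e+00  1.00000e+00]]
6578 155.7176358480694 1.1986523018710664 ((592.2665405273438, 100.76348876953125), (31.90298843383789, 70.06764221191406), 16.752771377563477)
plane [2.60191163e-02 1.08076829e-02 1.55717636e+02]
113.82998200027744
```

View pics/w15.png

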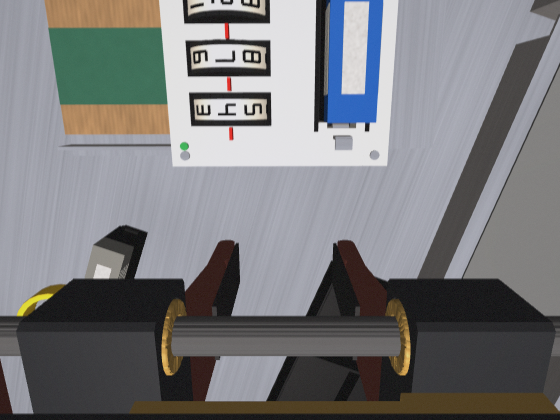

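```bash
python3 -m handwheel '[{"gripper":0.5,"tx":0.035,"ty":-0.02,"tz":-0.02,"rx":0,"ry":0,"rz":0},{"gripper":0.5,"tx":0,"ty":0,"tz":0,"rx":0,"ry":0,"rz":0},{"gripper":0.5,"tx":0,"ty":0,"tz":0,"rx":0,"ry":0,"rz":0},{"gripper":0.5,"tx":0,"ty":0,"tz":0,"rx":0,"ry":0,"rz":0}]'
python3 - <<'E'
from h import *
p=shot('wrist','w16.png')
P=np.array([world(p,u,v) for v in range(0,240) for u in range(180,480)])
def plane(q):
    for _ in range(4):
        m=q[:,:2].mean(0); A=np.c_[q[:,:2]-m,np.ones(len(q))]; s=np.linalg.lstsq(A,q[:,2],rcond=None)[0]; r=q[:,2]-A@s; q=q[abs(r)<max(1.5,2*r.std())]
    return s,len(q),r.std()
q=P[(P[:,2]>146)&(P[:,2]<180)]; print(plane(q),cv2.minAreaRect(q[:,:2].astype(np.float32)))
c=P[(P[:,2]>109)&(P[:,2]<119)]; print(plane(c))
p=shot('top','t16.png'); s=shot('side','s16.png')
for (a,b,n) in [(322,358,'spent')]:
    q=np.array([[*world(p,u,v)] for v in range(235,275) for u in range(a,b)]); q=q[(q[:,2]>58)&(q[:,2]<80)]
    print(n,len(q),cv2.minAreaRect(q[:,:2].astype(np.float32)))
E
```

```text
t: 25.5
ee_pos: [552.9, 28.0, 428.4]
orientation: [-1.875, -2.52, 0.001]
ft_force: [0.1, 0.8, 0.1]
width: 43.7
(array([-5.11953008e-04,  5.26654916e-04,  1.55780462e+02]), 5773, np.float64(0.6450792934230152)) ((589.9863891601562, 107.5478286743164), (31.699981689453125, 83.8304214477539), 16.825773239135742)
(array([-5.09862032e-04,  4.72504052e-04,  1.13741053e+02]), 26814, np.float64(0.6653804920888508))
spent 322 ((435.22039794921875, -146.275146484375), (84.17312622070312, 31.326143264770508), 84.63794708251953)
```

View pics/w16.png

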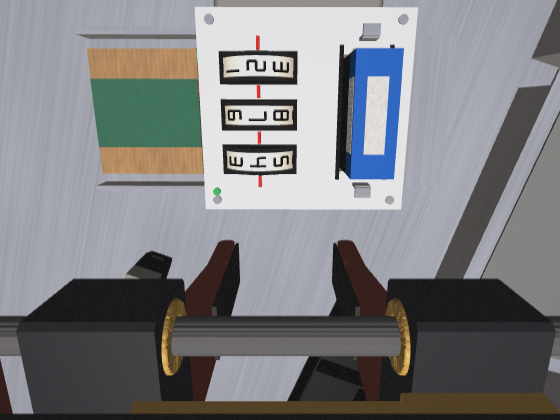

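View pics/s16.png

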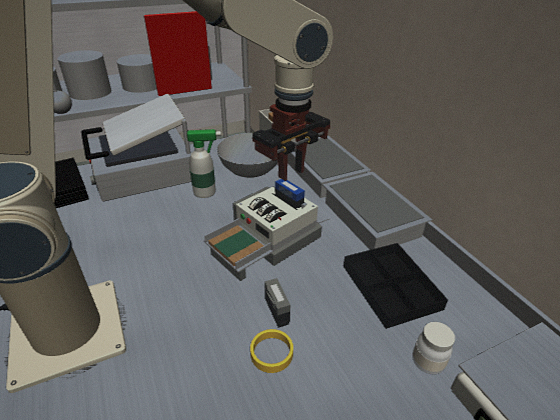

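The wrist picture shows the wheels reading 2 7 4 at the red marks (about columns 258–260, rows 66, 114 and 159). The cassette stands level in the bay, 42.0 mm proud of the cover. The side picture shows the other things where they were.

```bash
python3 -c "
from workcell import ctrl; print(ctrl.close_job())"
```

```text
the job is handed in; nothing more can be done
None
```

The coder is set to 2 7 4, the blue-topped ink cassette is in its bay, and I handed the job in at about 25.6 s of the 69 s allowed. `close_job` gives no verdict, so what follows rests on my own last checks.

- **Wheels:** I rolled them from 9 8 8 with the closed fingertips. The last wrist picture shows 2 7 4 in line with the red marks. I judged this from the picture and did not measure how far each digit sits from its top point.
- **Cassette:** it passed the clips, and then pressed on the floor of the bay at the expected height with 16 N.
    - **Height and tilt:** it stands 42.0 mm above the cover, as it should, and its top is parallel to the cover within about 0.01°.
    - **Position:** its top was measured at (590.0, 107.5), against my estimate of (590.2, 107.5) for the bay.
    - **Alignment:** it is in line with the coder to about 0.1°.
- **Other things:** the spent cassette moved less than 0.3 mm between the first and last top pictures. The others I compared only by eye, and they look unmoved. The gripper was open and clear, with no force on the wrist.

**Checks that disagreed:**
- The wrist camera read the cover about 1.3 mm low, so I judged the cassette's height relative to the cover.
- Two estimates of the bay's position along the coder's x were 2 to 3 mm apart. I used the close-up one, and the cassette went in with no side force until it touched the clips.
- A tilt of about 1.6° showed in a picture taken while the arm was still settling, and was gone in the next one.

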